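# Wind up the bench timer

### The arm

A 6-joint arm with a two-finger parallel gripper is mounted at the origin on a cart in front of the work surface, level with it; the furniture and walls round the work are solid. World frame = base frame: x ahead of the robot, y to its left, z up, the work surface at z = 0. Lengths are in m, angles in rad, forces in N, time in s.
With the tool pointing down it reaches from about 0.35 to 0.725 m from the base axis. Payload 6 kg.
Tool frame: the origin (TCP) lies on the centre line of the jaws, within the pads' length; the fingertips stand 25 mm ahead of it and the grasp point (between the pads) lies 6 mm ahead of it; z points along the fingers, y is the line along which they close (so a half turn about z gives the same grasp; the last joint's range is limited). The gripper opens to 85 mm and grips with 20 to 120 N. Pads are 22 mm wide; open, the fingers measure 114 mm over their backs; the gripper's body (76 mm by 85 mm) begins 54 mm behind the grasp point. The pads swing forward as they close: fully open they stand 13 mm farther back than shut.
Start: joints at [1.438, 0.04, 0.085, 0, -1.615, -0.334], TCP at [0.27, 0.536, 0.256] pointing down, gripper open.
Joint ranges: [-2.56, 2.56], [-1.29, 2.01], [-1.08, 1.49], [-3.29, 1.98], [-2.81, -0.18], [-2.99, 2.99]. Speed limits (rad/s): [2.57, 2.57, 3.01, 3.14, 3.14, 3.14].

### API

Orientations are given as a unit quaternion [w, x, y, z].
In Python, from bench import env, ik, telemetry, imaging, ticket, spotter gives the robot as it stands. Calls block until the motion is done:
- env.move_pose(position, orientation): joint-space move of the TCP to a pose.
- env.line_to(position, ori=None, speed=0.15): straight line of the TCP; ori=None keeps the orientation; speed is the mean speed in m/s.
- env.movej(angles): joint-space move.
- env.gripper_open() and env.gripper_close(effort=None): open the fingers fully, or close them until they stop; effort is the grip in N (None keeps the last).
- env.pause(seconds).
- ik(position, orientation): joint angles nearest the present ones, or None.
- telemetry.sense(): the state.
- imaging.camera(name): name is "scene" or "top" or "wrist"; returns the picture (420x560x3 uint8, red, green, blue); there is no depth.
- imaging.get_calibration(name): a dict with "camera_matrix" (3x3 intrinsics, pixels), "cam_to_world" (4x4, takes a point from camera to world coordinates). Camera axes: x right, y down, z forward; pixel columns grow to the right and rows downward; lengths in m; the calibration is good to about 2 mm. A picture is of the moment at which its call begins: read the wrist's pose just before it. get_calibration takes no time and is no camera call; for the wrist camera it gives the pose at the moment of the call.
A pose or a line that the arm cannot do raises env.Unreachable and nothing moves.
- ticket.job_done(): hands the job in; it is judged then, once.
Trained networks look in the newest picture that a camera, given by its name, has taken for a name from the list of things; names that differ only in an ending like _2 or _b are one class to them, and where a whole thing is asked for, a point or a joint stands for the part that bears it (a point fixed in the world has none). Each returns a list of dicts, best first, with "score" (0 to 1); they miss things now and then, are a little off and sometimes report something else, mostly with a low value. They report only what shows in the picture. A call takes as long as a camera call.
- spotter.spot_in(camera, name): "bbox" ([centre column, centre row, width, height] in pixels, round what is visible of it).
- spotter.pinpoint(camera, name): "xy" ([column, row] in pixels: a listed point, or the origin of a listed thing).
The state is a dict: "t": time; "joint_pos": joint angles; "qvel": joint speeds; "joint_efforts": joint torques, N m; "tool_pos": TCP position; "orientation": TCP orientation; "ft_force": force on the tool from outside, world axes, zero at the start; "wrist_torque": the same for the moment, N m; "opening": opening from 0.0 (shut) to 1.0 (fully open); "gripper_force": force on a finger pad.
Only numpy, scipy, OpenCV 4.12 (cv2) and the standard library are available. Lean on these libraries where they do the work, as an engineer would, in place of code of your own. Each camera call takes 0.05 s, during which the arm holds its last target. There are 200 camera calls.

### The job

Fully wind the wind-up bench timer, the one with the winged steel key on top: turn its key clockwise seen from above until it comes to its stop. Do it in partial turns, letting go of the key about half way (its ratchet holds it) and taking a fresh grip, and let go at the end. Leave the other timer, the one with the round dial, as it is set.

Things in the scene. Friction and masses are not known exactly. Their poses are not given: they have to be found in the camera images.
- wind_timer: Wind-up bench timer: grey plastic case 80 x 80 mm, 50 mm high, fixed to the bench. A steel wing key stands on the middle of its top; the other timer has the same case but a round black dial. The two may stand in either place. Origin at the centre of the case's underside, z up, -x towards the face with the small start lever.
- key_grip (a point): Grip point of the wing key, on its vertical turning axis (the middle of the case), 78 mm above the bench. The key is an upright bar of two round steel wings with flat faces, 50 mm long, 10 mm thick, from 66 to 90 mm above the bench, on a shaft 9 mm thick; under it a flat disc of 48 mm diameter, top 54 mm above the bench, carries a small brass pointer. The point's x axis lies along the bar, towards the pointer's end, y across its flat faces, z up; it turns with the key.
- wind_key (a joint): Angle of the wing key in rad; grows as the key is turned clockwise seen from above. At 0 the key's x axis is that of the case. It starts nearly run down, between 0 and 0.4; the hard stop, fully wound, is at 2.6 (the pointer then stands at the small steel pin on the case top). The spring and ratchet need 0.14 N m at first and 0.21 N m near the stop; let go, the key stays where it is. Turned back by hand it unwinds.
- dial_knob (a joint): Setting of the other timer's round black dial (44 mm wide at its foot, 36 mm above, 26 mm high on the same grey case, its centre 0.1 to 0.24 m away), rad, 0 at the start. It turns easily; not to be touched.

How it is judged:
By the outcome, as a careful person would: the job done as asked, in the order asked, and still so for the second after the job is handed in, with the robot touching nothing.
It also fails if it takes over 43 s, if anything falls off the work surface, if the arm or the gripper's body presses on something with over 40 N, if the wrist force passes 120 N, or if a joint passes its speed limit or range.

## Working session

There is one attempt and no reset: what is moved stays moved. The work goes in short steps, each a Python script; the robot and the scene stay as the last script left them, time stands still between calls to the robot, and variables do not carry over. Pictures are saved under pics/ and viewed, at most 10 in all, crops included, and the job is handed in when it is done.

```bash
mkdir -p pics; cat > h.py <<'E'
import numpy as np, cv2
from bench import env, ik, telemetry, imaging, ticket, spotter
def world(cam,xy,z,cal=None):
    c=cal or imaging.get_calibration(cam); T=np.array(c["cam_to_world"]); K=np.array(c["camera_matrix"])
    d=T[:3,:3]@np.linalg.solve(K,[xy[0],xy[1],1.]); o=T[:3,3]
    return o+d*(z-o[2])/d[2]
def save(cam,n):
    im=imaging.camera(cam); cv2.imwrite(f"pics/{n}.png",im[:,:,::-1]); return im
E
python3 - <<'E'
from h import *
print(telemetry.sense())
for c in("top","scene"):
    save(c,c+"1")
    for n,z in(("key_grip",.078),("wind_timer",0)):
        for r in spotter.pinpoint(c,n)[:2]: print(c,n,r,world(c,r["xy"],z))
    for r in spotter.spot_in(c,"dial_knob")[:2]: print(c,"dial",r,world(c,r["bbox"][:2],.065))
E
```

```text
{'t': 0.0, 'joint_pos': array([ 1.43767053e+00,  4.08173349e-02,  8.38158897e-02, -4.85145714e-04,
       -1.61548048e+00, -3.33699369e-01]), 'qvel': array([-4.00725095e-04,  3.17566938e-03, -5.75543645e-04, -2.64095433e-05,
       -9.23511387e-04, -6.75047278e-04]), 'joint_efforts': array([ 3.97532003e-04, -3.68211687e+01,  3.47411692e+01,  6.93220943e+00,
       -5.34959821e-03,  1.56828440e-05]), 'tool_pos': array([0.26982254, 0.53559503, 0.25527427]), 'orientation': array([ 8.62825407e-04,  9.72884820e-01, -2.31288475e-01, -1.56742309e-04]), 'ft_force': array([ 0.21173514,  0.56796259, -0.35061414]), 'wrist_torque': array([ 0.00110109,  0.02738254, -0.06891747]), 'gripper_force': 0.0, 'opening': 0.9992741442652326}
top key_grip {'xy': [248.0, 191.0], 'score': 0.75} [0.59906951 0.32492376 0.078     ]
top key_grip {'xy': [248.4, 196.5], 'score': 0.54} [0.5875728  0.32415213 0.078     ]
top wind_timer {'xy': [248.8, 200.8], 'score': 0.64} [0.59309829 0.32914913 0.        ]
top dial {'bbox': [312.1, 254.9, 19.5, 23.4], 'score': 0.92} [0.46707631 0.19581648 0.065     ]
scene key_grip {'xy': [277.6, 174.9], 'score': 0.75} [0.61232812 0.32271989 0.078     ]
scene wind_timer {'xy': [275.2, 202.8], 'score': 0.6} [0.60048815 0.32325904 0.        ]
scene dial {'bbox': [302.1, 254.4, 25.5, 24.9], 'score': 0.92} [0.4704604  0.19046198 0.065     ]
```

View pics/top1.png

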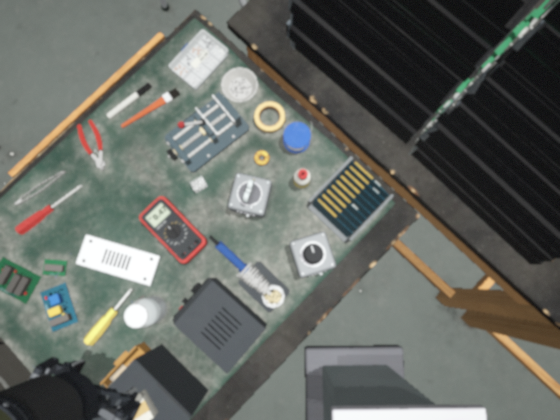

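The top view shows the key timer at about (248,194) and the dial timer at (312,255), which agrees with the networks. Next I'll take a close look from above.

```bash
python3 - <<'E'
from h import *
s=telemetry.sense()
p=[.575,.31,.24]
try: env.move_pose(p,[0,.9729,-.2313,0])
except env.Unreachable as e:
    print(e); env.move_pose([.54,.3,.22],[0,.9729,-.2313,0])
cal=imaging.get_calibration("wrist"); save("wrist","w1")
print(telemetry.sense()["t"],telemetry.sense()["tool_pos"],telemetry.sense()["joint_pos"]); print(cal)
for n,z in(("key_grip",.078),("wind_timer",0)):
    for r in spotter.pinpoint("wrist",n)[:2]: print(n,r,world("wrist",r["xy"],z,cal))
E
```

```text
1.8667 [0.57430131 0.3111626  0.24019954] [ 8.02014752e-01  1.80052463e-01  2.06711040e-01 -1.71165556e-04
 -1.59708231e+00  3.03598248e-01]
{'camera_matrix': array([[360.61358299,   0.        , 276.72667716],
       [  0.        , 360.61358299, 206.71590191],
       [  0.        ,   0.        ,   1.        ]]), 'cam_to_world': array([[-4.48330545e-01, -8.53932817e-01, -2.64193993e-01,
         6.41749589e-01],
       [-8.93867731e-01,  4.28151956e-01,  1.32990161e-01,
         2.76647518e-01],
       [-4.49488119e-04,  2.95778036e-01, -9.55256589e-01,
         3.56674211e-01],
       [ 0.00000000e+00,  0.00000000e+00,  0.00000000e+00,
         1.00000000e+00]])}
key_grip {'xy': [244.3, 173.2], 'score': 0.63} [0.60076852 0.32586949 0.078     ]
wind_timer {'xy': [252.6, 156.4], 'score': 0.75} [0.60056971 0.32427151 0.        ]
```

View pics/w1.png

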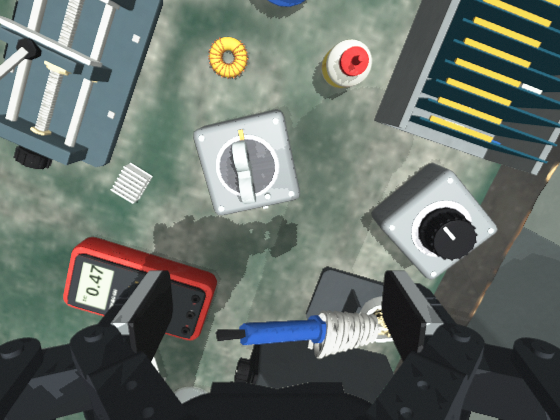

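The wrist view shows the wing key from about (247,200) to (237,140), with its brass pointer at (240,133). The start lever is near (265,208), and the dial timer is well clear at (440,220). Next: the bar's angle and the reach for each grip yaw.

```bash
python3 - <<'E'
from h import *
im=cv2.imread("pics/w1.png")
cv2.imwrite("pics/w1c.png",cv2.resize(im[100:225,185:310],None,fx=4.8,fy=4.8,interpolation=cv2.INTER_CUBIC))
W=lambda u,v,z:world("wrist",(u,v),z)[:2]
c=np.array([.6007,.325])
a=lambda d:np.degrees(np.arctan2(d[1],d[0]))
print("pointer",W(240,133,.055)-c,a(W(240,133,.055)-c))
print("case x",a(W(195,130,.05)-W(215,215,.05)),a(W(283,110,.05)-W(299,192,.05)))
from scipy.spatial.transform import Rotation as R
for psi in range(-180,180,15):   # direction of tool y in world, tool down
    y=np.array([np.cos(np.radians(psi)),np.sin(np.radians(psi)),0]);z=np.array([0,0,-1.]);x=np.cross(y,z)
    q=R.from_matrix(np.c_[x,y,z]).as_quat()[[3,0,1,2]]
    out=[]
    for h in(.084,.15):
        j=ik([c[0],c[1],h],q); out.append(None if j is None else np.round(j,2))
    print(psi,out)
E
```

```text
pointer [ 0.02789291 -0.00760754] -15.255841338406166
case x -16.81192856179047 -14.908096119692493
-180 [array([ 0.79,  0.3 ,  0.06,  0.  , -1.33, -0.79]), array([ 0.79,  0.27,  0.15,  0.  , -1.45, -0.79])]
-165 [array([ 0.79,  0.3 ,  0.06,  0.  , -1.33, -0.53]), array([ 0.79,  0.27,  0.15,  0.  , -1.45, -0.53])]
-150 [array([ 0.79,  0.3 ,  0.06,  0.  , -1.33, -0.26]), array([ 0.79,  0.27,  0.15,  0.  , -1.45, -0.26])]
-135 [array([ 0.79,  0.3 ,  0.06,  0.  , -1.33, -0.  ]), array([ 0.79,  0.27,  0.15,  0.  , -1.45, -0.  ])]
-120 [array([ 0.79,  0.3 ,  0.06,  0.  , -1.33,  0.26]), array([ 0.79,  0.27,  0.15,  0.  , -1.45,  0.26])]
-105 [array([ 0.79,  0.3 ,  0.06,  0.  , -1.33,  0.52]), array([ 0.79,  0.27,  0.15,  0.  , -1.45,  0.52])]
-90 [array([ 0.79,  0.3 ,  0.06,  0.  , -1.33,  0.78]), array([ 0.79,  0.27,  0.15,  0.  , -1.45,  0.78])]
-75 [array([ 0.79,  0.3 ,  0.06,  0.  , -1.33,  1.04]), array([ 0.79,  0.27,  0.15,  0.  , -1.45,  1.04])]
-60 [array([ 0.79,  0.3 ,  0.06,  0.  , -1.33,  1.31]), array([ 0.79,  0.27,  0.15,  0.  , -1.45,  1.31])]
-45 [array([ 0.79,  0.3 ,  0.06
[... 775 characters left out ...]
-2.62]), array([ 0.79,  0.27,  0.15,  0.  , -1.45, -2.62])]
90 [array([ 0.79,  0.3 ,  0.06,  0.  , -1.33, -2.36]), array([ 0.79,  0.27,  0.15,  0.  , -1.45, -2.36])]
105 [array([ 0.79,  0.3 ,  0.06,  0.  , -1.33, -2.1 ]), array([ 0.79,  0.27,  0.15,  0.  , -1.45, -2.1 ])]
120 [array([ 0.79,  0.3 ,  0.06,  0.  , -1.33, -1.83]), array([ 0.79,  0.27,  0.15,  0.  , -1.45, -1.83])]
135 [array([ 0.79,  0.3 ,  0.06,  0.  , -1.33, -1.57]), array([ 0.79,  0.27,  0.15,  0.  , -1.45, -1.57])]
150 [array([ 0.79,  0.3 ,  0.06,  0.  , -1.33, -1.31]), array([ 0.79,  0.27,  0.15,  0.  , -1.45, -1.31])]
165 [array([ 0.79,  0.3 ,  0.06,  0.  , -1.33, -1.05]), array([ 0.79,  0.27,  0.15,  0.  , -1.45, -1.05])]
```

View pics/w1c.png

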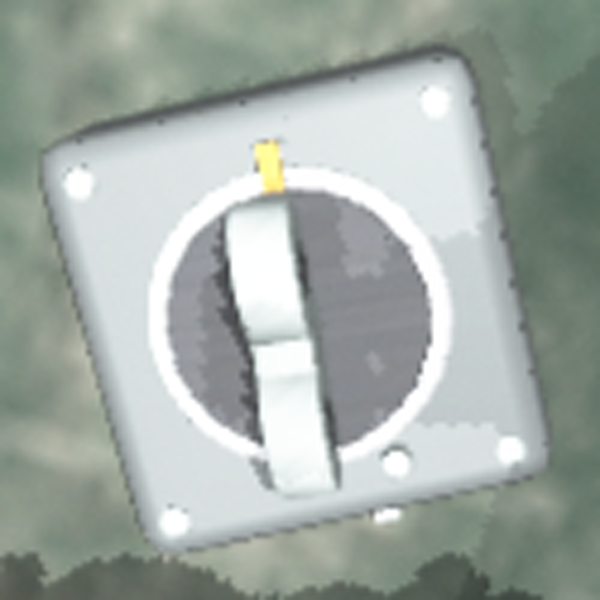

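The crop shows the bar running from (260,205) to (303,490), the pointer at (270,165), the case screws at the corners, and the stop pin at (397,460). I'll fit the case from its screws, then descend and grip.

```bash
cat >> h.py <<'E'
from scipy.spatial.transform import Rotation as R
def down(psi):
    y=np.array([np.cos(psi),np.sin(psi),0]);z=np.array([0,0,-1.])
    return R.from_matrix(np.c_[np.cross(y,z),y,z]).as_quat()[[3,0,1,2]]
def st(m=""):
    s=telemetry.sense(); print(m,round(s["t"],2),"p",np.round(s["tool_pos"],4),"j6",round(s["joint_pos"][5],3),"F",np.round(s["ft_force"],1),"M",np.round(s["wrist_torque"],2),"op",round(s["opening"],3),"g",round(s["gripper_force"],1)); return s
E
python3 - <<'E'
from h import *
W=lambda u,v,z:world("wrist",(185+u/4.8,100+v/4.8),z)[:2]
a=lambda d:np.degrees(np.arctan2(d[1],d[0]))
A,B,C,D=[W(*p,.05) for p in((78,183),(434,100),(510,450),(175,520))]
c=(A+B+C+D)/4; print("c",c,"sides",[np.linalg.norm(v) for v in(A-B,B-C,C-D,D-A)])
ca=a((A+B-C-D)/2); P=W(270,168,.054)-c; pin=W(397,460,.055)-c
bar=a(W(260,205,.09)-W(303,490,.09)); print("case",ca,"pointer",a(P),"bar",bar,"pin cw",ca-a(pin),"barmid",(W(260,205,.09)+W(303,490,.09))/2)
c=(c+np.array([.6007,.325]))/2
b=np.radians((a(P)+bar)/2)
print("use",c,np.degrees(b))
q=down(b-np.pi/2)
env.move_pose([*c,.16],q); st("above")
cal=imaging.get_calibration("wrist"); save("wrist","w2")
for r in spotter.pinpoint("wrist","key_grip")[:1]: print(r,world("wrist",r["xy"],.078,cal))
E
```

```text
c [0.6006321  0.32581571] sides [np.float64(0.06398029410217153), np.float64(0.0641206075001918), np.float64(0.06351829871811886), np.float64(0.06349838092198277)]
case -13.898906482827236 pointer -17.973004194487956 bar -19.68990928904313 pin cw 157.70762277169035 barmid [0.60265418 0.32428038]
use [0.60066605 0.32540786] -18.831456741765543
above 2.4 p [0.6004 0.3253 0.1599] j6 0.452 F [-0.5 -0.   0.9] M [ 0.01 -0.02 -0.05] op 1.0 g 0.0
{'xy': [273.4, 226.6], 'score': 0.81} [0.60257877 0.32596326 0.078     ]
```

View pics/w2.png

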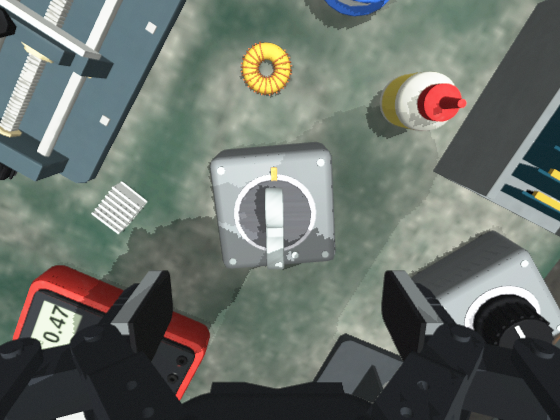

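The bar is upright in the view, at (274,190)–(276,262), and square to the jaws. The fingers and dial are clear. Descend, grip, and make the first half in small j6 steps.

```bash
cat >> h.py <<'E'
def turn(total,step=.2,stop=None):
    done=0
    while done<total-1e-6:
        d=min(step,total-done); done+=d
        j=tgt.copy(); j[5]=tgt[5]-d; env.movej(j); tgt[:]=j
        s=st(f"cmd {done:.2f}")
        if np.linalg.norm(s["ft_force"])>60 or (stop and abs(s["wrist_torque"][2])>stop): print("STOP"); break
tgt=np.zeros(6)
def start(): tgt[:]=telemetry.sense()["joint_pos"]
E
python3 - <<'E'
from h import *
c=[.6014,.3256]; q=telemetry.sense()["orientation"]
env.line_to([*c,.087],speed=.08); st("down")
tgt[:]=ik(telemetry.sense()["tool_pos"],down(np.radians(-108.8)))
env.gripper_close(90); st("grip")
turn(1.25)
E
```

```text
down 3.57 p [0.6018 0.3258 0.0879] j6 0.454 F [ 1.1 -0.2  0.8] M [ 0.02 -0.02 -0.  ] op 1.004 g 0.0
grip 4.25 p [0.6016 0.3262 0.0873] j6 0.455 F [-0.4  2.5 -0.4] M [ 0.82 -0.24  0.12] op 0.098 g 88.3
cmd 0.20 4.56 p [0.6016 0.326  0.0873] j6 0.259 F [ 0.6  2.8 -3.4] M [ 0.89 -0.28 -0.13] op 0.096 g 87.9
cmd 0.40 4.87 p [0.6015 0.326  0.0874] j6 0.061 F [ 0.1  2.5 -3.6] M [ 1.   -0.2  -0.15] op 0.098 g 87.8
cmd 0.60 5.17 p [0.6015 0.3259 0.0874] j6 -0.138 F [-0.1  3.1 -4.2] M [ 1.15  0.02 -0.12] op 0.091 g 87.7
cmd 0.80 5.48 p [0.6014 0.3259 0.0874] j6 -0.337 F [-0.4  3.4 -4.5] M [ 1.15  0.34 -0.09] op 0.096 g 87.7
cmd 1.00 5.79 p [0.6013 0.3258 0.0874] j6 -0.537 F [-2.3  3.6 -5.8] M [ 1.28  0.74 -0.11] op 0.098 g 87.7
cmd 1.20 6.1 p [0.6013 0.3258 0.0874] j6 -0.737 F [-4.7  3.7 -5.3] M [ 1.25  1.22 -0.07] op 0.098 g 87.7
cmd 1.25 6.35 p [0.6012 0.3258 0.0874] j6 -0.788 F [-3.2  4.7 -4.7] M [ 1.32  1.27 -0.09] op 0.094 g 87.7
```

Smooth so far. Let go, rise clear, and take a look before the fresh grip.

```bash
python3 - <<'E'
from h import *
env.gripper_open(); st("open")
env.line_to([.6013,.3257,.16],speed=.12); st("up")
save("wrist","w3")
E
```

```text
open 7.08 p [0.6018 0.3258 0.0879] j6 -0.795 F [0.3 1.  0.2] M [ 0.02 -0.01 -0.02] op 1.004 g 0.0
up 7.83 p [0.6009 0.3256 0.1589] j6 -0.795 F [-0.8 -0.5 -0.1] M [ 0.03 -0.01  0.02] op 1.005 g 0.0
```

View pics/w3.png

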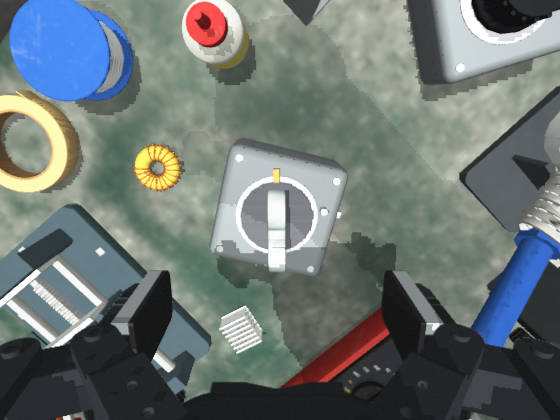

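The key followed the turn: the bar is upright in the view at (277,190)–(277,270), the pointer is at (276,175), and the pin is at (324,212). Now the fresh grip and the turn to the stop.

```bash
python3 - <<'E'
from h import *
env.line_to([.6014,.3256,.087],speed=.08)
start(); tgt[:]=ik(telemetry.sense()["tool_pos"],down(np.radians(-108.8)-1.25)); st()
env.gripper_close(90); st("grip")
turn(1.0,.2,.7); turn(.5,.04,.7)
E
```

```text
8.94 p [0.6018 0.3258 0.0879] j6 -0.795 F [ 0.1 -0.5 -0.6] M [-0.01  0.03 -0.06] op 1.001 g 0.0
grip 9.62 p [0.6012 0.3256 0.0873] j6 -0.795 F [-2.7 -1.5  2.3] M [-0.12  0.83  0.08] op 0.1 g 88.5
cmd 0.20 9.93 p [0.6011 0.3256 0.0873] j6 -0.991 F [-3.8 -1.1  0.2] M [-0.18  1.52 -0.11] op 0.095 g 88.4
cmd 0.40 10.24 p [0.601  0.3257 0.0873] j6 -1.191 F [-5.4 -1.   0.4] M [-0.2   1.74 -0.08] op 0.099 g 88.5
cmd 0.60 10.55 p [0.6009 0.3257 0.0873] j6 -1.391 F [-6.1 -1.3  1. ] M [-0.11  1.96 -0.08] op 0.092 g 88.5
cmd 0.80 10.86 p [0.6008 0.3258 0.0873] j6 -1.591 F [-6.4 -0.2  1.5] M [-0.06  2.14 -0.06] op 0.099 g 88.5
cmd 1.00 11.17 p [0.6007 0.3259 0.0873] j6 -1.791 F [-6.9  0.7  1.1] M [ 0.    2.34 -0.07] op 0.095 g 88.6
cmd 0.04 11.42 p [0.6006 0.326  0.0873] j6 -1.831 F [-6.3  0.8  0.9] M [ 0.04  2.29 -0.07] op 0.096 g 88.6
cmd 0.08 11.67 p [0.6006 0.326  0.0873] j6 -1.871 F [-6.8 -0.   1. ] M [ 0.12  2.37 -0.1 ] op 0.1 g 88.6
cmd 0.12 11.92 p [0.6006 0.326  0.0873] j6 -1.911 F [-8.2 -0.2  1.2] M [ 0.09  2.36 -0.  ] op 0.097 g 88.6
cmd 0.16 12.17 p [0.6006 0.3261 0.0873] j6 -1.951 F [-7.3  1.   2.2] M [ 0.12  2.44 -0.1 ] op 0.098 g 88.6
cmd 0.20 12.42 p [0.6006 0.3261 0.0873] j6 -1.991 F [-7.7  0.8  1.3] M [ 0.19  2.43 -0.09] op 0.096 g 88.6
cmd 0.24 12.67 p [0.6006 0.3261 0.0873] j6 -2.031 F [-7.9  0.4  0.5] M [ 0.17  2.39 -0.01] op 0.102 g 88.6
cmd 0.28 12.92 p [0.6006 0.3261 0.0873] j6 -2.071 F [-7.  -0.2  1.6] M [0.19 2.42 0.11] op 0.096 g 88.6
cmd 0.32 13.17 p [0.6006 0.3262 0.0873] j6 -2.109 F [-7.7  0.5  0.8] M [0.04 2.3  1.12] op 0.097 g 90.4
STOP
```

The torque jumped to 1.1 N m at j6 −2.11, which is 2.56 rad after the start and matches the stop. Let go, rise, and check.

```bash
python3 - <<'E'
from h import *
env.gripper_open(); st("open")
env.line_to([.6014,.3257,.16],speed=.12); st("up")
cal=imaging.get_calibration("wrist"); im=save("wrist","w4")
cv2.imwrite("pics/w4c.png",cv2.resize(im[130:290,180:380,::-1],None,fx=3.5,fy=3.5,interpolation=cv2.INTER_CUBIC))
E
```

```text
open 13.89 p [0.6018 0.3258 0.0879] j6 -2.115 F [-0.7 -0.2 -0.2] M [-0.04 -0.03 -0.04] op 0.997 g 0.0
up 14.64 p [0.601  0.3256 0.1589] j6 -2.115 F [-0.   0.9 -0.1] M [0.01 0.02 0.02] op 1.002 g 0.0
```

View pics/w4c.png

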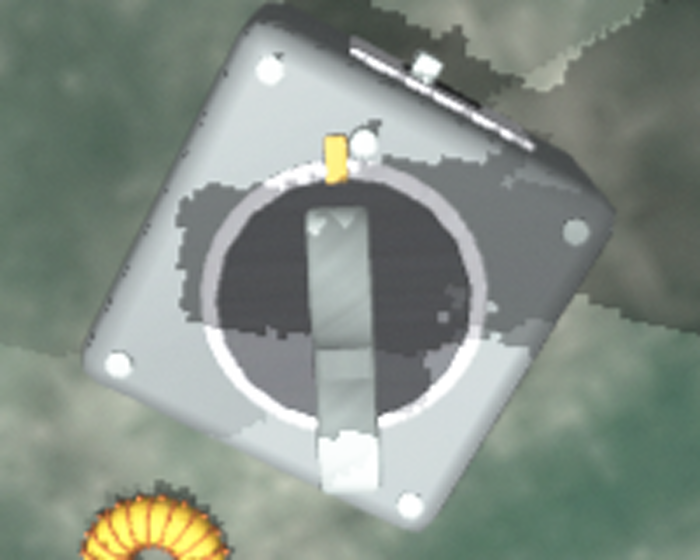

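View pics/w4.png

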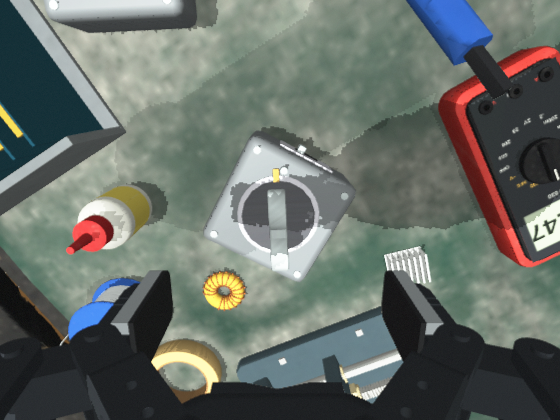

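In the crop, the pointer at (335,158) rests against the stop pin at (364,145). The key is free, the gripper is clear of it, and nothing else in view has moved.

```bash
python3 -c "
from h import *
env.line_to([.59,.32,.22],speed=.12); st(); print(ticket.job_done())"
```

```text
15.35 p [0.5897 0.3201 0.2191] j6 -2.121 F [-0.7 -0.4 -0.2] M [0.01 0.01 0.04] op 1.002 g 0.0
the job is handed in; nothing more can be done
None
```

I wound the timer fully to its stop in two grips, let go of the key, never went near the round-dial timer, and handed the job in at 15.4 s.

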